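Snap the retaining clip onto the valve spindle

ROBOT

A 6-joint arm with a two-finger parallel gripper is mounted at the origin on the work surface. World frame = base frame: x ahead of the robot, y to its left, z up, the work surface at z = 0. Lengths are in m, angles in rad, forces in N, time in s.
With the tool pointing down it reaches from about 0.375 to 0.975 m from the base axis. Payload 3.8 kg.
Tool frame: the origin (TCP) lies between the finger pads; the fingertips stand 14 mm ahead of it and the grasp point (between the pads) lies 5 mm behind it; z points along the fingers, y is the line along which they close (so a half turn about z gives the same grasp; the last joint's range is limited). The gripper opens to 88 mm and grips with 3 to 60 N. Pads are 18 mm wide; open, the fingers measure 123 mm over their backs; the gripper's body (75 mm by 187 mm) begins 45 mm behind the grasp point.
Start: joints at [1.11, 0.264, 1.604, -0, 1.274, -0.037], TCP at [0.278, 0.615, 0.253] pointing down, gripper open.
Joint ranges: [-2.63, 2.63], [-0.94, 2.18], [0.31, 2.57], [-1.31, 4.45], [0, 2.66], [-2.55, 2.55]. Speed limits (rad/s): [2.57, 2.57, 3.14, 3.14, 3.14, 3.14].

INTERFACE

Orientations are given as a rotation vector (axis times angle).
In Python, from station import get_state, optics, close_job, models gives the robot as it stands.
- The arm moves only by the tool play_rows, never from a script. Its argument "rows" is a list that holds one entry, the list of rows, each a list of 4 numbers: the shift along the tool's x, y, z scaled (see below), then the turn about the tool's z scaled (see below). In form: [[[x, y, z, spin], ...]]. A call has 1 to 10 rows; each row shifts and turns the commanded pose from where the row before left it, along the tool's axes as they then stand; what a row does not reach is not made up. The controller multiplies each number of a shift by 0.04 m and each number of a turn by 30 degrees. A row lasts 1/12 s, in which the tool goes at most 41.7 mm and 7.16 degrees, less where a joint would pass 70% of its speed; a pose out of reach is approached as far as the arm can. A call with a number of a shift or a turn outside -1 to 1 is refused whole. A call with a gripper value outside its range is refused whole. "jaw" is the gripper command: -1 is shut, 1 is fully open, values between are in proportion, set as the call begins (left out, the last holds). The fingers move at their own pace and stop on an object; "squeeze" is the grip in N (left out, the last holds). Time passes only in rows, so rows that do not move let the fingers close. It gives the time, the measured TCP pose, the force, the opening and the grip force at its end, in the units of the state.
- get_state(): the state, without advancing time (a new reading comes with each control period).
- optics.camera(name): name is "scene" or "side" or "wrist"; returns the picture (384x512x3 uint8, red, green, blue); there is no depth.
- optics.camera_model(name): a dict with "fovy" (degrees; the focal length in pixels is half the picture's height over the tangent of half this angle, whatever the lens; pixels are square), "cx", "cy" (the principal point, pixels), "position" and "attitude" of the camera in the world; the wrist camera has in their place "mount" (4x4, takes a point from camera to tool coordinates, whose origin is the TCP and whose axes are the flange's). Camera axes: x right, y down, z forward; pixel columns grow to the right and rows downward; lengths in m; the calibration is good to about 2 mm. The wrist camera is an equidistant fisheye: a pixel r from the principal point sees the ray r / f radians off the axis. A picture is of the moment at which its call begins: read the wrist's pose just before it. camera_model takes no time and is no camera call.
- close_job(): hands the job in; it is judged then, once.
Trained networks look in the newest picture that a camera, given by its name, has taken for a name from the list of things; names that differ only in an ending like _2 or _b are one class to them, and where a whole thing is asked for, a point or a joint stands for the part that bears it (a point fixed in the world has none). Each returns a list of dicts, best first, with "confidence" (0 to 1); they miss things now and then, are a little off and sometimes report something else, mostly with a low value. They report only what shows in the picture. A call takes as long as a camera call. They do not tell look-alikes from the thing itself.
- models.recognise(camera, target): "xy" ([column, row] in pixels, amid what is visible of it).
- models.outline_of(camera, target): "region" (384x512 bool, what is visible of it) and "xy" ([column, row] in pixels, amid what is visible of it).
- models.pinpoint(camera, target): "xy" ([column, row] in pixels: a listed point, or the origin of a listed thing).
The state is a dict: "clock": time; "joint_positions": joint angles; "qvel": joint speeds; "joint_torque": joint torques, N m; "eef_pos": TCP position; "tool_rot": TCP orientation; "ft_force": force on the tool from outside, world axes, zero at the start; "moment": the same for the moment, N m; "gripper_width": finger opening in m; "finger_force": force on a finger pad.
Only numpy, scipy, OpenCV 4.12 (cv2) and the standard library are available. Lean on these libraries where they do the work, as an engineer would, in place of code of your own. Each camera call takes 0.05 s, during which the arm holds its last target. There are 200 camera calls.

TASK

Pick up the fork tool with the yellow handle and, with its two prongs, push the orange split clip along its guide channel onto the groove of the valve spindle until it snaps fully home. Then lay the fork tool flat on the bench and let go of it. Touch the clip with nothing but the fork, and leave the red-handled scraper where it lies.

Things in the scene. Friction and masses are not known exactly. Their poses are not given: they have to be found in the camera images.
- fork: Fork tool lying flat, yellow handle with black bands. Handle 26 mm wide (y), 36 tall, x -65 to +35 mm; grip it across near x = 0. A steel blade, z 0 to 10 mm, 40 mm wide, runs on from the handle to x = +85 mm, ending in two 11 mm prongs 18 mm apart. Origin on the underside, below the balance point; x towards the prongs, z up. 130 to 210 g.
- clip: Orange U-shaped clip lying on the deck, mouth to +x, facing the spindle, 38 to 50 mm short of it. Origin: underside, bore centre. Push on its back's rear face: upright, 48 mm wide, 20 mm tall, at x = -31 mm. Sprung jaws 7 mm thick, reaching x = +14. Slides easily; from about 18 to 8 mm short of home it needs up to 15 N, over the last 4 mm it snaps in by itself; hard stop 2 mm past home.
- groove (a point): Spindle axis at deck level, 60 mm above bench; clip origin ends here. x = push direction, z up. Steel spindle 30 mm across, top 32 above deck; brass groove 22 mm across, 10 high. Fixed deck 84 wide, x -92 to +42 mm (foot to -97). Rails beside the clip: 6 mm high, 51 apart inside, 67 outside, x -92 to +5. Carry the fork level, underside 7 to 10 mm above deck: it clears the rails and meets the clip.
- scraper: Wrong tool, leave it: red handle of the same shape as the fork's, one plain blade 24 mm wide, tip at x = +85 mm. Lies on the bench 110 to 190 mm to one side of the fork; the two may have changed places. Origin on the underside below the handle, x towards the blade, z up.
There are look-alikes about, which are no part of the job. Several things look just like the fork: the one meant starts farthest to the robot's left. Several things have the shape of the clip; the one meant has the colours described above.

How it is judged:
By the outcome, as a careful person would: the job done as asked, in the order asked, and still so for the second after the job is handed in, with the robot touching nothing.
It also fails if it takes over 51 s, if anything falls off the work surface, if the arm or the gripper's body presses on something with over 40 N, if the wrist force passes 120 N, or if a joint passes its speed limit or range.

## Working session

There is one attempt and no reset: what is moved stays moved. The work goes in short steps, Python scripts to look and compute and a tool call to move; the robot and the scene stay as the last step left them, time stands still between calls to the robot, and variables do not carry over. Pictures are saved under pics/ and viewed, at most 10 in all, crops included, and the job is handed in when it is done.

Besides the shell and the picture viewer there is one more tool, called after "Emit:" as name([rows], argument=value, ...), one row to a line, values as JSON. play_rows: Moves the arm, as the interface text tells. Shifts and turns lie within -1 to 1; 1 stands for 0.04 m of shift or 30 degrees of turn. Its arguments: {"type":"object","properties":{"rows":{"type":"array"},"jaw":{"type":"number"},"squeeze":{"type":"number"}},"required":["rows"]}

```bash
mkdir -p pics; ls; cat > h.py <<'E'
import numpy as np, cv2
from station import get_state, optics, models
from scipy.spatial.transform import Rotation as R
def cam(name,st=None):
    m=optics.camera_model(name); f=192/np.tan(np.radians(m['fovy'])/2)
    if name=='wrist':
        T=np.array(m['mount']); st=st or get_state(); Rt=R.from_rotvec(st['tool_rot']).as_matrix()
        return f,m['cx'],m['cy'],np.array(st['eef_pos'])+Rt@T[:3,3],Rt@T[:3,:3]
    a=np.array(m['attitude'],float)
    Rm=a if a.shape==(3,3) else R.from_rotvec(a).as_matrix()
    return f,m['cx'],m['cy'],np.array(m['position']),Rm
def ray(name,xy,c=None):
    f,cx,cy,p,Rm=c or cam(name); d=np.array([(xy[0]-cx)/f,(xy[1]-cy)/f])
    if name=='wrist':
        r=np.hypot(*d); v=np.array([*(d/r*np.sin(r) if r>1e-9 else d),np.cos(r)])
    else: v=np.array([*d,1]); v/=np.linalg.norm(v)
    return p,Rm@v
def atz(name,xy,z,c=None):
    p,v=ray(name,xy,c); return p+v*(z-p[2])/v[2]
def proj(name,X,c=None):
    f,cx,cy,p,Rm=c or cam(name); q=Rm.T@(np.array(X)-p)
    if name=='wrist':
        n=np.hypot(q[0],q[1]); t=np.arctan2(n,q[2]); return np.array([cx+f*t*q[0]/n,cy+f*t*q[1]/n])
    return np.array([cx+f*q[0]/q[2],cy+f*q[1]/q[2]])
def tri(obs):
    A=np.zeros((3,3));b=np.zeros(3)
    for p,v in obs:
        M=np.eye(3)-np.outer(v,v);A+=M;b+=M@p
    X=np.linalg.solve(A,b); return X,[np.linalg.norm((np.eye(3)-np.outer(v,v))@(X-p)) for p,v in obs]
E
python3 - <<'E'
from h import *
print({n:optics.camera_model(n) for n in('scene','side','wrist')})
st=get_state();ims={}
for n in('scene','side','wrist'):
    ims[n]=optics.camera(n); cv2.imwrite(f'pics/{n}0.png',ims[n][:,:,::-1])
    for t in('fork','clip','groove','scraper'):
        for d in models.pinpoint(n,t): print(n,t,np.round(d['xy'],1),round(d['confidence'],2),np.round(atz(n,d['xy'],0.06 if t in('clip','groove') else 0)[:2],3))
a=np.hstack([ims['scene'],ims['side']]);cv2.imwrite('pics/both.png',cv2.resize(a,(800,300),interpolation=cv2.INTER_AREA)[:,:,::-1])
print(get_state()['clock'])
E
```

```text
pics
{'scene': {'fovy': 52.30697104060025, 'cx': 254.55184456919346, 'cy': 188.7503517647454, 'position': array([1.05487535, 0.41857377, 0.62120855]), 'attitude': array([-0.95317605, -2.30448205,  1.21349404])}, 'side': {'fovy': 49.74995660209307, 'cx': 257.65123085696, 'cy': 199.98675044326765, 'position': array([ 0.22056862, -0.82262038,  0.79705271]), 'attitude': array([-2.2908034 ,  0.43051102, -0.16422657])}, 'wrist': {'fovy': 65.70646984690485, 'cx': 255.75239043617333, 'cy': 193.09173518301876, 'mount': array([[-4.47910996e-04, -9.48148452e-01, -3.17827487e-01,
         8.33751152e-02],
       [ 9.99999861e-01, -5.13415065e-04,  1.22339215e-04,
         4.60846389e-05],
       [-2.79173157e-04, -3.17827388e-01,  9.48148550e-01,
        -1.32714203e-01],
       [ 0.00000000e+00,  0.00000000e+00,  0.00000000e+00,
         1.00000000e+00]])}}
scene fork [258.  211.5] 0.89 [ 0.472 -0.14 ]
scene fork [285.8 171.9] 0.79 [ 0.273 -0.218]
scene fork [187.8 173.2] 0.78 [ 0.488 -0.419]
scene clip [333.9 306.3] 0.79 [0.629 0.201]
scene clip [257.7 213. ] 0.74 [ 0.533 -0.083]
scene clip [276.  258.2] 0.61 [0.613 0.048]
scene groove [258.4 274.1] 0.91 [0.669 0.053]
scene scraper [222.7 188. ] 0.63 [ 0.466 -0.286]
side fork [194.9 277. ] 0.86 [ 0.279 -0.218]
side fork [260.8 224.6] 0.82 [ 0.485 -0.118]
side fork [307.1 315.9] 0.73 [ 0.48  -0.407]
side clip [284.  162.1] 0.54 [0.616 0.035]
side clip [256.4 153.9] 0.43 [0.556 0.101]
side groove [296.8 153.7] 0.58 [0.667 0.057]
side scraper [274.5 278.6] 0.89 [ 0.452 -0.291]
0.75
```

View pics/scene0.png

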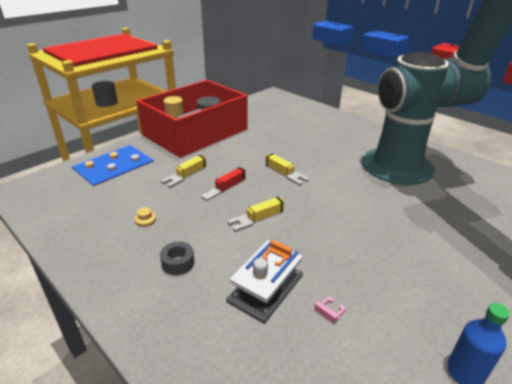

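View pics/side0.png

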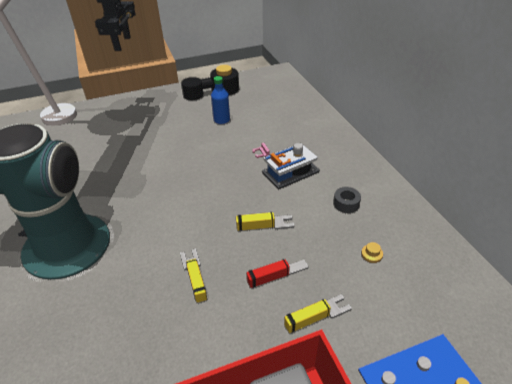

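The scene shows three yellow forks: at scene (258,211), (286,172) and (188,173), with bench y of about -0.13, -0.22 and -0.41. The first has the largest y, so it is the leftmost and the one meant. The scraper is red, at (223,188). The orange clip sits on the deck at scene (276,258), and the pink one at (334,306) is a look-alike. I'll confirm the fork and clip with a wrist crop.

```bash
python3 - <<'E'
from h import *
st=get_state();Rt=R.from_rotvec(st['tool_rot']).as_matrix();print(st['eef_pos'],Rt.round(3),st['clock'])
for n in ('scene','side'):
    c=cam(n); print(n,c[3],c[4].round(2))
d=Rt.T@(np.array([.50,-.03,.28])-st['eef_pos']);print('tool shift',d,d/.04)
E
```

```text
[0.27759178 0.61529334 0.25274987] [[-0.912  0.411 -0.   ]
 [ 0.411  0.912  0.   ]
 [ 0.     0.    -1.   ]] 0.75
scene [1.05487535 0.41857377 0.62120855] [[-0.7   0.39 -0.59]
 [ 0.71  0.4  -0.58]
 [ 0.01 -0.83 -0.56]]
side [ 0.22056862 -0.82262038  0.79705271] [[ 0.93 -0.26  0.25]
 [-0.36 -0.64  0.68]
 [-0.02 -0.73 -0.68]]
tool shift [-0.46811034 -0.49672842 -0.02729596] [-11.70275842 -12.41821046  -0.68239899]
```

Emit:
play_rows([
  [[-0.69,-0.73,-0.04,0],[-0.69,-0.73,-0.04,0],[-0.69,-0.73,-0.04,0],[-0.69,-0.73,-0.04,0],[-0.69,-0.73,-0.04,0],[-0.69,-0.73,-0.04,0],[-0.69,-0.73,-0.04,0],[-0.69,-0.73,-0.04,0],[-0.69,-0.73,-0.04,0],[-0.69,-0.73,-0.04,0]],
], jaw=1)

```text
clock: 1.58
eef_pos: [0.4093, 0.2338, 0.2692]
tool_rot: [0.66, 3.071, 0.001]
ft_force: [0.6, 0.7, 0.6]
gripper_width: 0.0882
finger_force: 0.0
```

Emit:
play_rows([
  [[-0.69,-0.73,-0.04,0],[-0.69,-0.73,-0.04,0],[-0.69,-0.73,-0.04,0],[-0.69,-0.73,-0.04,0],[-0.69,-0.73,-0.04,0],[-0.69,-0.73,-0.04,0],[-0.5,-0.5,-0.04,0],[0,0,0,0],[0,0,0,0]],
])

```text
clock: 2.33
eef_pos: [0.4983, -0.0199, 0.2801]
tool_rot: [0.666, 3.07, 0.001]
ft_force: [-0.8, -0.3, 0.3]
gripper_width: 0.088
finger_force: 0.0
```

```bash
python3 - <<'E'
from h import *
st=get_state();im=optics.camera('wrist');c=cam('wrist',st);print(st['clock'],st['eef_pos'],c[3])
np.save('w1.npy',im)
import pickle;pickle.dump(st,open('w1.pkl','wb'))
for t in('fork','clip','groove','scraper'):
    for d in models.pinpoint('wrist',t): print(t,np.round(d['xy'],1),round(d['confidence'],2),np.round(atz('wrist',d['xy'],0.06 if t in('clip','groove') else 0,c)[:2],4))
cv2.imwrite('pics/w1.png',cv2.resize(im,(800,600))[:,:,::-1])
E
```

```text
2.3333 [ 0.49828216 -0.01991676  0.28006428] [0.42240814 0.01463271 0.41278166]
fork [74.4 87.6] 0.74 [ 0.2757 -0.2262]
fork [ 58.7 244.3] 0.73 [ 0.4872 -0.4205]
fork [193.  176.8] 0.66 [ 0.4875 -0.1155]
clip [338.4 227.9] 0.86 [0.6212 0.0465]
clip [401.3 158.5] 0.81 [0.5658 0.1596]
clip [ 99.2 199.1] 0.66 [ 0.4477 -0.2361]
groove [358.4 251. ] 0.83 [0.6694 0.0624]
scraper [ 97.7 199.4] 0.75 [ 0.4512 -0.2817]
```

View pics/w1.png

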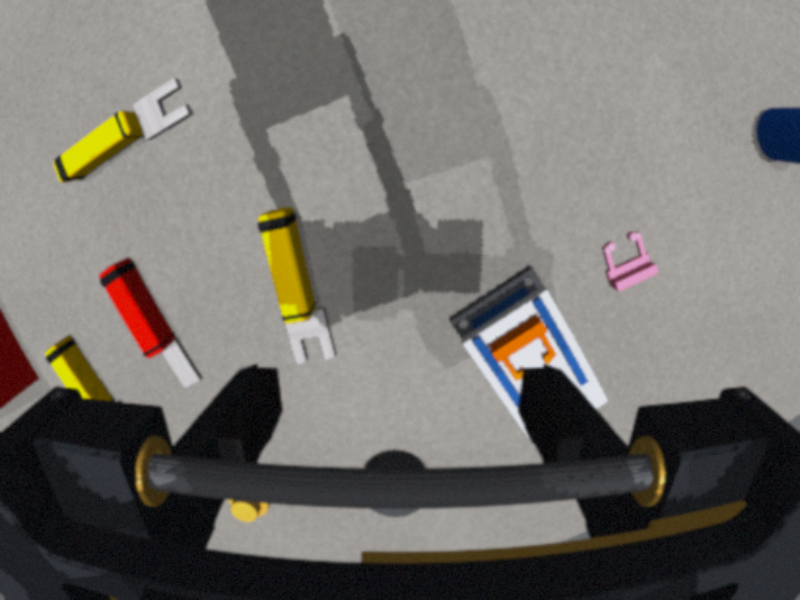

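The enlarged wrist view shows the target fork at (288,265) in the 800x600 picture. It is the leftmost yellow fork, with two prongs pointing roughly towards +x. The scraper is at (140,310). The orange clip is on the deck at (520,345) and the pink look-alike at (630,260). Next I'll fit poses.

```bash
cat > fit.py <<'E'
from h import *
from scipy.optimize import minimize
S=16
def box(x0,x1,y0,y1,z0,z1): return np.array([[x,y,z] for x in(x0,x1) for y in(y0,y1) for z in(z0,z1)])/1000
FORK=[box(-65,35,-13,13,0,36),box(35,67,-20,20,0,10),box(67,85,9,20,0,10),box(67,85,-20,-9,0,10)]
CLIP=[box(-31,-24,-24,24,0,20)]
def render(parts,p,name,c):
    m=np.zeros((384,512),np.uint8); Rz=R.from_euler('z',p[2]).as_matrix(); o=np.array([p[0],p[1],p[3]])
    for b in parts:
        q=np.array([proj(name,o+Rz@v,c) for v in b]); h=cv2.convexHull((q*S).astype(np.int32))
        cv2.fillConvexPoly(m,h,1,cv2.LINE_8,4)
    return m>0
def iou(a,b): return (a&b).sum()/max(1,(a|b).sum())
def fit(parts,views,p0,z=None):
    def cost(u):
        p=[u[0],u[1],u[2]/10,z if z is not None else u[3]]
        return -np.mean([iou(render(parts,p,n,c),m) for n,c,m in views])
    u0=[p0[0],p0[1],p0[2]*10]+([] if z is not None else [p0[3]])
    for s in(.01,.004):
        sim=np.vstack([u0]+[np.array(u0)+s*np.eye(len(u0))[i]*(20 if i==2 else 1) for i in range(len(u0))])
        u0=minimize(cost,u0,method='Nelder-Mead',options=dict(initial_simplex=sim,xatol=1e-4,fatol=1e-4,maxiter=300)).x
    u=u0;p=[u[0],u[1],u[2]/10,z if z is not None else u[3]]
    return np.array(p),[round(iou(render(parts,p,n,c),m),3) for n,c,m in views]
def best(name,target,near):
    l=models.outline_of(name,target)
    return min(l,key=lambda d:np.hypot(*(np.array(d['xy'])-near))) if l else None
E
cat > f1.py <<'E'
from fit import *
st=get_state();V={}
for n in('scene','side','wrist'):
    optics.camera(n); c=cam(n,st)
    for t,X in(('fork',[.49,-.12,.02]),('clip',[.61,.045,.07])):
        d=best(n,t,proj(n,X,c)); print(n,t,d and (np.round(d['xy']),d['region'].sum(),round(d['confidence'],2)))
        if d: V.setdefault(t,[]).append((n,c,d['region']))
for z in(0,None): print('fork',fit(FORK,V['fork'],[.49,-.12,-.1,0.0],z))
for s in V['fork']: print(s[0],fit(FORK,[s],[.49,-.12,-.1,0.0],0))
E
python3 f1.py
```

```text
scene fork (array([256., 210.]), np.int64(847), 0.8)
scene clip (array([282., 250.]), np.int64(373), 0.78)
side fork (array([266., 223.]), np.int64(800), 0.61)
side clip (array([279., 159.]), np.int64(156), 0.52)
wrist fork (array([188., 183.]), np.int64(2415), 0.68)
wrist clip (array([330., 219.]), np.int64(733), 0.57)
fork (array([ 0.48416539, -0.12001563, -0.23735327,  0.        ]), [np.float64(0.832), np.float64(0.821), np.float64(0.913)])
fork (array([ 0.48390858, -0.12010246, -0.24204872,  0.00078606]), [np.float64(0.851), np.float64(0.818), np.float64(0.903)])
scene (array([ 0.48137133, -0.12338639, -0.11208668,  0.        ]), [np.float64(0.789)])
side (array([ 0.48536133, -0.11916461, -0.21674739,  0.        ]), [np.float64(0.83)])
wrist (array([ 0.48401173, -0.11971038, -0.24289783,  0.        ]), [np.float64(0.917)])
```

Emit:
play_rows([
  [[-0.12,-0.49,0.75,0],[-0.12,-0.49,0.75,0],[-0.12,-0.49,0.75,0],[-0.12,-0.49,0.75,0],[-0.12,-0.49,0.75,0],[0,0,0,-0.17],[0,0,0,-0.17],[0,0,0,0],[0,0,0,0]],
])

```text
clock: 3.78
eef_pos: [0.4798, -0.118, 0.13]
tool_rot: [0.389, 3.117, 0.0]
ft_force: [1.0, -0.3, 0.6]
gripper_width: 0.0881
finger_force: 0.0
```

```bash
cat > f2.py <<'E'
from fit import *
import pickle
RAILS=[box(-92,5,25.5,33.5,0,6),box(-92,5,-33.5,-25.5,0,6)]
V=[]
st=pickle.load(open('w1.pkl','rb'))
for n in('scene','side','wrist'):
    im=np.load('w1.npy') if n=='wrist' else cv2.imread(f'pics/{n}0.png')[:,:,::-1]
    c=cam(n,st); h=cv2.cvtColor(np.ascontiguousarray(im),cv2.COLOR_RGB2HSV)
    m=((h[...,0]>98)&(h[...,0]<125)&(h[...,1]>110)&(h[...,2]>60))
    q=proj(n,[.64,.05,.06],c); yy,xx=np.mgrid[:384,:512]; r={'scene':50,'side':40,'wrist':75}[n]
    m&=np.hypot(xx-q[0],yy-q[1])<r
    print(n,m.sum(),q)
    V.append((n,c,m))
for z in(.06,None): print('rails',fit(RAILS,V,[.668,.058,.15,.06],z))
for s in V: print(s[0],fit(RAILS,[s],[.668,.058,.15,0.06],.06))
E
python3 f2.py
python3 - <<'E'
from fit import *
st=get_state();im=optics.camera('wrist');c=cam('wrist',st);print(st['clock'],st['eef_pos'],st['tool_rot'])
d=best('wrist','fork',proj('wrist',[.484,-.12,.02],c));print(fit(FORK,[('wrist',c,d['region'])],[.484,-.12,-.24,0],0))
p=[.484,-.12,-.24,0];o=im.copy();k,_=cv2.findContours(render(FORK,p,'wrist',c).astype(np.uint8),0,1);cv2.drawContours(o,k,-1,(0,255,0),1)
cv2.imwrite('pics/w2.png',cv2.resize(o,(800,600))[:,:,::-1])
E
```

```text
scene 132 [267.75203721 265.59430924]
side 192 [289.43582256 157.17112329]
wrist 543 [344.71122454 237.99141349]
rails (array([0.66480388, 0.05630042, 0.18122095, 0.06      ]), [np.float64(0.294), np.float64(0.239), np.float64(0.57)])
rails (array([0.66866509, 0.05470524, 0.16874836, 0.05712259]), [np.float64(0.288), np.float64(0.237), np.float64(0.592)])
scene (array([0.66218519, 0.05451029, 0.18849383, 0.06      ]), [np.float64(0.296)])
side (array([0.66368324, 0.05361461, 0.17307576, 0.06      ]), [np.float64(0.241)])
wrist (array([0.67094882, 0.05538584, 0.16657057, 0.06      ]), [np.float64(0.584)])
3.7833 [ 0.47975411 -0.11803672  0.12998791] [3.89457390e-01 3.11717084e+00 1.11218495e-05]
(array([ 0.4838974 , -0.12041208, -0.25463559,  0.        ]), [np.float64(0.932)])
```

View pics/w2.png

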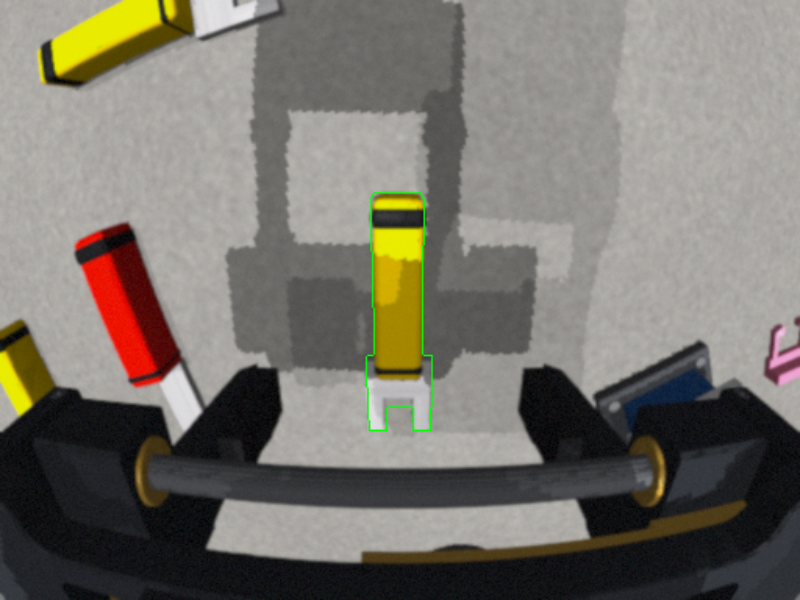

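The model overlay sits on the fork, with its handle at (398,290) between the open fingers. Now I'll go down and grip.

Emit:
play_rows([
  [[0,0.0,0.9,0],[0,0,0.9,0],[0,0,0.7,0],[0,0,0.3,0],[0,0,0,0],[0,0,0,0]],
])

```text
clock: 4.38
eef_pos: [0.4797, -0.1176, 0.0177]
tool_rot: [-0.386, -3.117, -0.0]
ft_force: [0.5, 0.1, -0.2]
gripper_width: 0.0881
finger_force: 0.0
```

Emit:
play_rows([
  [[0,0,0,0],[0,0,0,0],[0,0,0,0],[0,0,0,0],[0,0,0,0],[0,0,0,0],[0,0,0,0],[0,0,0,0]],
], jaw=-1, squeeze=40)

```text
clock: 5.05
eef_pos: [0.4796, -0.1179, 0.018]
tool_rot: [0.385, 3.118, -0.0]
ft_force: [0.9, 1.3, 0.1]
gripper_width: 0.0368
finger_force: 0.0
```

Emit:
play_rows([
  [[0,0,0,0],[0,0,0,0],[0,0,0,0],[0,0,0,0]],
])

```text
clock: 5.38
eef_pos: [0.4795, -0.1179, 0.0179]
tool_rot: [-0.385, -3.118, 0.0]
ft_force: [0.2, -0.5, -0.2]
gripper_width: 0.0258
finger_force: 40.0
```

Emit:
play_rows([
  [[0,0,-0.4,0],[0,0,-0.8,0],[0,0,-0.8,0],[0,0,-0.8,0],[0,0,-0.5,0],[0.23,0.84,0,0],[0.23,0.84,0,0],[0.23,0.84,0,0],[0.23,0.84,0,0],[0,0,0,0]],
])

```text
clock: 6.22
eef_pos: [0.4756, 0.0262, 0.1495]
tool_rot: [-0.379, -3.117, -0.004]
ft_force: [-0.3, -0.1, -1.4]
gripper_width: 0.026
finger_force: 40.0
```

Emit:
play_rows([
  [[0,0,0,-0.2],[0,0,0,-0.2],[0,0,0,-0.2],[0,0,0,-0.2],[0,0,0,0],[0,0,0,0]],
])

```text
clock: 6.72
eef_pos: [0.4762, 0.0211, 0.1495]
tool_rot: [0.267, -3.129, 0.0]
ft_force: [0.4, -1.2, -1.9]
gripper_width: 0.0256
finger_force: 40.0
```

```bash
cat > look.py <<'E'
import sys
from fit import *
st=get_state();im=optics.camera('wrist');c=cam('wrist',st);print(st['clock'],st['eef_pos'],st['tool_rot'],st['gripper_width'])
np.save('w3.npy',im)
for n in('wrist','scene','side'):
    if n!='wrist': optics.camera(n)
    for t in('clip','groove'):
        for d in models.pinpoint(n,t): print(n,t,np.round(d['xy'],1),round(d['confidence'],2),np.round(atz(n,d['xy'],.06,c if n=='wrist' else None)[:2],4))
cv2.imwrite(f'pics/{sys.argv[1]}.png',cv2.resize(im,(800,600))[:,:,::-1])
E
python3 look.py w3
```

```text
6.7167 [0.4762134  0.02114419 0.14948565] [ 2.66713892e-01 -3.12937625e+00  5.30529362e-05] 0.025575030163647424
wrist clip [256.1 332.4] 0.51 [0.6158 0.0458]
wrist groove [261.9 364.2] 0.79 [0.6681 0.0614]
scene clip [333.8 306.8] 0.91 [0.6302 0.2012]
scene clip [274.5 260.2] 0.59 [0.6194 0.0493]
scene groove [258.1 274.5] 0.77 [0.6705 0.0531]
side clip [283.1 163.3] 0.6 [0.6114 0.0305]
side clip [297.4 152.8] 0.46 [0.6704 0.0605]
side clip [257.4 154.4] 0.4 [0.5582 0.0976]
side groove [274.  279.1] 0.73 [ 0.4329 -0.3318]
side groove [297.1 152.1] 0.57 [0.671 0.064]
```

View pics/w3.png

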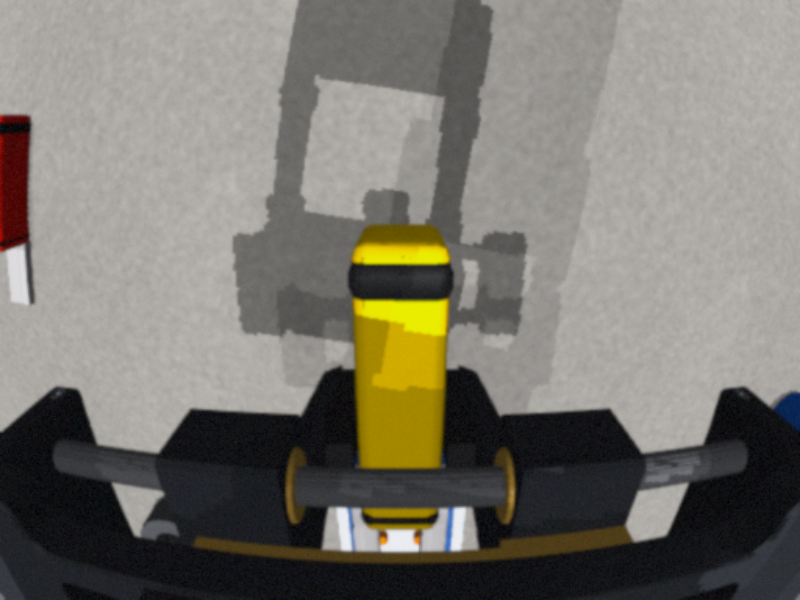

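The rails show at x=345 and 455 and the handle is centred at x=400, so the fork lines up with the channel. I'll lower it to carrying height.

Emit:
play_rows([
  [[0,0,0.5,0],[0,0,0.5,0],[0,0,0.4,0],[0,0,0.175,0],[0,0,0,0],[0,0,0,0]],
])

```text
clock: 7.67
eef_pos: [0.4766, 0.0215, 0.087]
tool_rot: [0.271, -3.129, -0.0]
ft_force: [-0.1, 0.2, -1.0]
gripper_width: 0.0256
finger_force: 40.0
```

```bash
cat > crop.py <<'E'
import sys
from fit import *
ims=[]
for n,ext in(('scene',60),('side',50)):
    im=optics.camera(n); q=proj(n,[.62,.05,.07]).astype(int); a=im[q[1]-ext:q[1]+ext,q[0]-ext:q[0]+ext]
    ims.append(cv2.resize(a,(400,400),interpolation=cv2.INTER_CUBIC))
cv2.imwrite(f'pics/{sys.argv[1]}.png',np.hstack(ims)[:,:,::-1])
st=get_state();print(st['clock'],st['eef_pos'],st['ft_force'])
E
python3 crop.py c1
```

```text
7.7667 [0.47761282 0.02148847 0.08804137] [-0.33726916  0.21822411 -0.4885679 ]
```

View pics/c1.png

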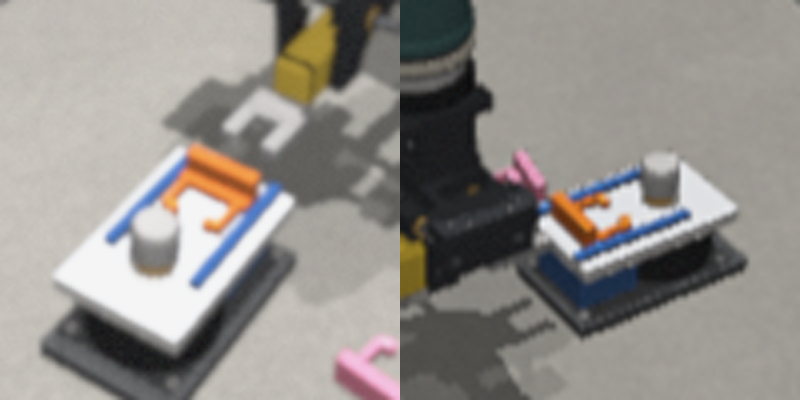

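The crop shows the fork level behind the orange clip and lined up with the rails, with nothing touching. Starting the push.

Emit:
play_rows([
  [[-0.15,0,0,0],[-0.15,0,0,0],[-0.15,0,0,0],[-0.15,0,0,0],[-0.15,0,0,0],[-0.15,0,0,0],[-0.15,0,0,0],[0,0,0,0]],
])

```text
clock: 8.43
eef_pos: [0.5195, 0.0289, 0.0871]
tool_rot: [-0.272, 3.129, -0.0]
ft_force: [-0.1, 0.7, -1.8]
gripper_width: 0.0258
finger_force: 40.0
```

```bash
python3 crop.py c2
```

```text
8.5333 [0.51818398 0.02877417 0.08678547] [-0.11049871 -0.94229684 -1.80623174]
```

View pics/c2.png

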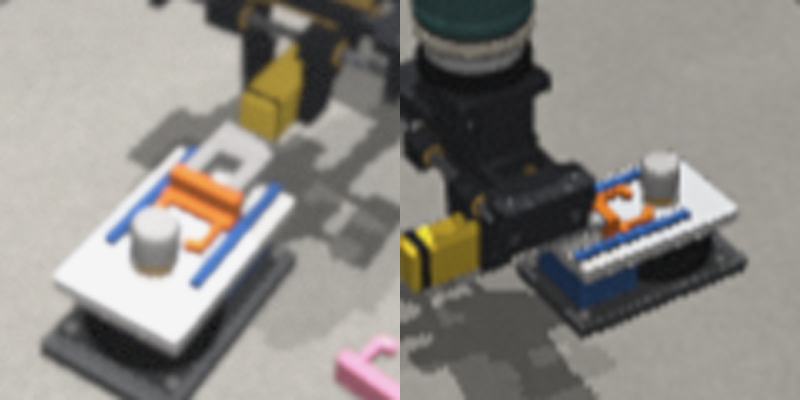

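The prongs are in contact with the clip's back, which is moving squarely towards the spindle. Continuing slowly.

Emit:
play_rows([
  [[-0.08,0,0,0],[-0.08,0,0,0],[-0.08,0,0,0],[-0.08,0,0,0],[-0.08,0,0,0]],
])

```text
clock: 8.95
eef_pos: [0.5324, 0.0315, 0.0865]
tool_rot: [0.272, -3.126, -0.0]
ft_force: [-8.6, -1.8, 2.3]
gripper_width: 0.0261
finger_force: 40.0
```

Emit:
play_rows([
  [[-0.08,0,0,0],[-0.08,0,0,0]],
])

```text
clock: 9.12
eef_pos: [0.5367, 0.0325, 0.0858]
tool_rot: [0.272, -3.122, -0.0]
ft_force: [-7.5, -1.1, 1.8]
gripper_width: 0.0254
finger_force: 40.0
```

Emit:
play_rows([
  [[-0.08,0,0,0]],
])

```text
clock: 9.2
eef_pos: [0.541, 0.0331, 0.0861]
tool_rot: [0.272, -3.125, -0.0]
ft_force: [-1.9, 0.5, -0.8]
gripper_width: 0.0257
finger_force: 40.0
```

Emit:
play_rows([
  [[-0.08,0,0,0]],
])

```text
clock: 9.28
eef_pos: [0.5461, 0.0337, 0.0866]
tool_rot: [0.271, -3.129, -0.0]
ft_force: [0.2, 0.1, -1.8]
gripper_width: 0.0255
finger_force: 40.0
```

```bash
python3 crop.py c3
```

```text
9.3833 [0.54761655 0.03377143 0.08726143] [-0.17696322  0.43019633 -1.37426228]
```

View pics/c3.png

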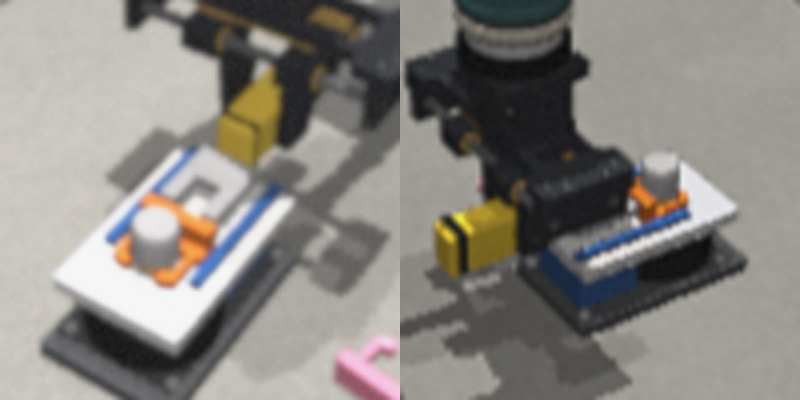

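The jaws now surround the spindle, so the clip looks snapped in. I'll press gently to confirm.

Emit:
play_rows([
  [[-0.04,0,0,0],[0,0,0,0]],
])

```text
clock: 9.55
eef_pos: [0.5486, 0.034, 0.0872]
tool_rot: [-0.271, 3.129, -0.0]
ft_force: [1.1, -0.1, -2.2]
gripper_width: 0.0254
finger_force: 40.0
```

Emit:
play_rows([
  [[-0.03,0,0,0],[0,0,0,0]],
])

```text
clock: 9.72
eef_pos: [0.5494, 0.0342, 0.087]
tool_rot: [-0.271, 3.129, -0.0]
ft_force: [-0.5, 0.5, -1.7]
gripper_width: 0.0259
finger_force: 40.0
```

Emit:
play_rows([
  [[-0.03,0,0,0],[0,0,0,0]],
])

```text
clock: 9.88
eef_pos: [0.5505, 0.0344, 0.087]
tool_rot: [-0.272, 3.13, -0.0]
ft_force: [-0.7, 1.4, -1.2]
gripper_width: 0.0251
finger_force: 40.0
```

Emit:
play_rows([
  [[-0.03,0,0,0],[0,0,0,0]],
])

```text
clock: 10.05
eef_pos: [0.5509, 0.0345, 0.0867]
tool_rot: [0.272, -3.128, 0.0]
ft_force: [-1.6, -0.5, -1.2]
gripper_width: 0.0256
finger_force: 40.0
```

Emit:
play_rows([
  [[-0.03,0,0,0],[0,0,0,0]],
])

```text
clock: 10.22
eef_pos: [0.551, 0.0346, 0.0863]
tool_rot: [0.271, -3.126, 0.0]
ft_force: [-6.2, -1.2, 0.6]
gripper_width: 0.0258
finger_force: 40.0
```

Emit:
play_rows([
  [[-0.02,0,0,0],[0,0,0,0]],
])

```text
clock: 10.38
eef_pos: [0.551, 0.0346, 0.0862]
tool_rot: [0.271, -3.124, 0.0]
ft_force: [-7.5, -1.3, 1.8]
gripper_width: 0.0254
finger_force: 40.0
```

The tool has stalled at 0.551 while the force rises: the clip is against a firm stop, so it is home. Backing off.

Emit:
play_rows([
  [[0.1,0,0,0],[0.3,0,0,0],[0.4,0,0,0],[0.4,0,0,0],[0.4,0,0,0],[0.4,0,0,0],[0.4,0,0,0],[0.2,0,0,0],[0,0,0,0],[0,0,0,0]],
])

```text
clock: 11.22
eef_pos: [0.4517, 0.017, 0.0873]
tool_rot: [-0.271, 3.128, -0.0]
ft_force: [1.3, 0.1, -1.7]
gripper_width: 0.0259
finger_force: 40.0
```

```bash
python3 crop.py c4
```

```text
11.3167 [0.45241477 0.01703721 0.08747562] [-0.0311083   0.35187398 -1.30639621]
```

View pics/c4.png

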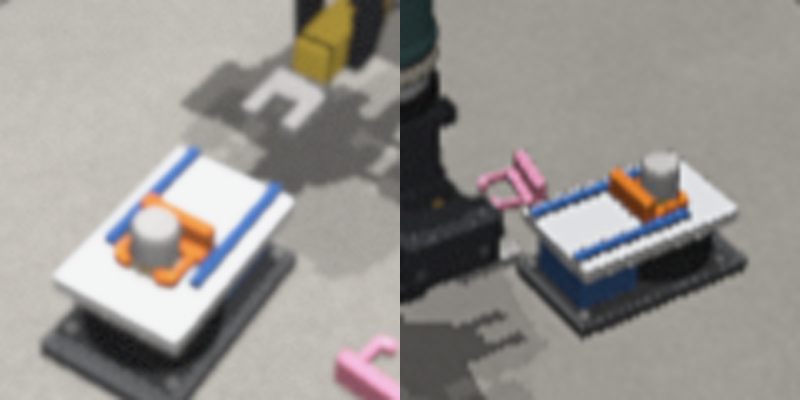

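The clip is seated around the spindle and the fork is clear of the deck. Lowering it to the bench.

Emit:
play_rows([
  [[0,0,0.4,0],[0,0,0.5,0],[0,0,0.4,0],[0,0,0.2,0],[0,0,0.1,0],[0,0,0.05,0],[0,0,0,0],[0,0,0,0]],
])

```text
clock: 11.98
eef_pos: [0.4519, 0.017, 0.0216]
tool_rot: [-0.272, 3.128, -0.0]
ft_force: [-0.1, 0.2, -1.4]
gripper_width: 0.0256
finger_force: 40.0
```

Emit:
play_rows([
  [[0,0,0.03,0],[0,0,0.03,0],[0,0,0,0],[0,0,0,0]],
])

```text
clock: 12.32
eef_pos: [0.4511, 0.017, 0.0188]
tool_rot: [-0.272, 3.129, -0.0]
ft_force: [0.8, 0.7, -1.3]
gripper_width: 0.0257
finger_force: 40.0
```

Emit:
play_rows([
  [[0,0,0.03,0],[0,0,0,0],[0,0,0,0]],
])

```text
clock: 12.57
eef_pos: [0.4513, 0.017, 0.0179]
tool_rot: [-0.272, 3.129, -0.0]
ft_force: [-1.6, 0.1, 5.5]
gripper_width: 0.0255
finger_force: 40.0
```

The fork is on the bench (force +5.5 N). Releasing and lifting.

Emit:
play_rows([
  [[0,0,0,0],[0,0,0,0],[0,0,0,0],[0,0,0,0],[0,0,0,0],[0,0,0,0],[0,0,0,0],[0,0,0,0]],
], jaw=1)

```text
clock: 13.23
eef_pos: [0.4509, 0.017, 0.0172]
tool_rot: [0.272, -3.13, -0.0]
ft_force: [-0.5, -0.0, 0.1]
gripper_width: 0.0767
finger_force: 0.0
```

Emit:
play_rows([
  [[0,0,-0.3,0],[0,0,-0.7,0],[0,0,-0.9,0],[0,0,-0.9,0],[0,0,-0.9,0],[0,0,-0.5,0],[0,0,0,0],[0,0,0,0]],
])

```text
clock: 13.9
eef_pos: [0.452, 0.017, 0.1867]
tool_rot: [-0.271, 3.126, -0.001]
ft_force: [-0.3, -0.1, -0.3]
gripper_width: 0.0878
finger_force: 0.0
```

```bash
python3 - <<'E'
from fit import *
st=get_state();im=optics.camera('wrist');s=optics.camera('scene')
print(st['clock'],st['eef_pos'],st['gripper_width'])
q=proj('scene',[.6,.04,.03]).astype(int);a=s[q[1]-75:q[1]+75,q[0]-70:q[0]+70]
cv2.imwrite('pics/end.png',np.hstack([cv2.resize(im,(440,330)),cv2.resize(a,(308,330),interpolation=cv2.INTER_CUBIC)])[:,:,::-1])
E
```

```text
13.9 [0.45199715 0.0169761  0.1866889 ] 0.0878480917718684
```

View pics/end.png

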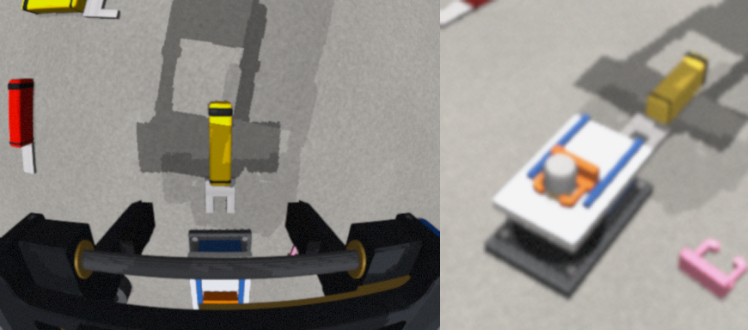

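The fork lies flat on the bench at (220,150), clear of the base. The clip is seated on the spindle at (560,175) and the scraper has not moved. Handing in.

```bash
python3 -c "
from station import close_job
print(close_job())"
```

```text
the job is handed in; nothing more can be done
None
```

I pushed the orange clip home on the spindle groove with the fork, laid the fork flat on the bench and let go, left the scraper untouched, and handed the job in at about 14 s; no verdict came back.

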